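Close a copper cup with its cover on the soldering turntable

ROBOT

A 7-joint arm with a two-finger parallel gripper is mounted at the origin on the work surface. World frame = base frame: x ahead of the robot, y to its left, z up, the work surface at z = 0. Lengths are in m, angles in rad, forces in N, time in s.
With the tool pointing down it reaches from about 0.425 to 1.025 m from the base axis. Payload 9.4 kg.
Tool frame: the origin (TCP) lies on the centre line of the jaws, within the pads' length; the fingertips stand 25 mm ahead of it and the grasp point (between the pads) lies 6 mm ahead of it; z points along the fingers, y is the line along which they close (so a half turn about z gives the same grasp; the last joint's range is limited). The gripper opens to 93 mm and grips with 3 to 60 N. Pads are 15 mm wide; open, the fingers measure 128 mm over their backs; the gripper's body (75 mm by 188 mm) begins 65 mm behind the grasp point.
Start: joints at [1.234, 0.599, -0.003, 1.599, 0.002, 0.943, -0.08], TCP at [0.186, -0.701, 0.21] pointing down, gripper open.
Joint ranges: [-2.57, 2.57], [-0.35, 1.97], [-1.29, 1.29], [0.11, 2.56], [-1.05, 4.19], [0.11, 1.86], [-2.63, 2.63]. Speed limits (rad/s): [2.22, 2.22, 3.01, 3.01, 3.14, 3.14, 3.14].

INTERFACE

Orientations are given as [roll, pitch, yaw] about the fixed x, y, z axes, in that order (R = Rz(yaw) Ry(pitch) Rx(roll)).
In Python, from bench import bot gives the robot as it stands.
- The arm moves only by the shell command python3 -m pendant 'ROWS' [OPENING] [FORCE]. ROWS is JSON, a list of rows, each an object of numbers: "x", "y", "z": the shift along the tool's x, y, z normalised to -1 to 1, where 1 is 25 mm; "rx", "ry", "rz": the turn, a rotation vector about the tool's x, y, z normalised to -1 to 1, where 1 is 0.1 rad. In form: [{"x": .., "y": .., "z": .., "rx": .., "ry": .., "rz": ..}, ...]. A call has exactly 10 rows; each row shifts and turns the commanded pose from where the row before left it, along the tool's axes as they then stand; what a row does not reach is not made up. A row lasts 1/12 s, in which the tool goes at most 41.7 mm and 7.16 degrees, less where a joint would pass 70% of its speed; a pose out of reach is approached as far as the arm can. A call with a number of a shift or a turn outside -1 to 1 is refused whole. A call with a gripper value outside its range is refused whole. OPENING is the opening, from 0 (shut) to 1 (fully open), set as the call begins (- or left out, the last holds). The fingers move at their own pace and stop on an object; FORCE is the grip in N (left out, the last holds). Time passes only in rows, so rows that do not move let the fingers close, or fill a call up. It gives the time, the measured TCP pose, the force, the opening and the grip force at its end, in the units of the state.
- bot.get_obs(): the state, without advancing time (a new reading comes with each control period).
- bot.capture(name): name is "side" or "top"; returns a dict with "color" (480x640x3 uint8, blue, green, red), "z_map" (480x640 float32, m along the optical axis (not along the pixel's ray), 0 where there is no reading), "fx", "fy", "cx", "cy" (pixels), "xyz" and "rotation" of the camera in the world. Camera axes: x right, y down, z forward; pixel columns grow to the right and rows downward; lengths in m; the calibration is good to about 2 mm. A picture is of the moment at which its call begins.
- bot.close_job(): hands the job in; it is judged then, once.
The state is a dict: "clock": time; "q": joint angles; "joint_vel": joint speeds; "joint_torque": joint torques, N m; "tcp_pos": TCP position; "eef_rot": TCP orientation; "wrist_force": force on the tool from outside, world axes, zero at the start; "moment": the same for the moment, N m; "opening": opening from 0.0 (shut) to 1.0 (fully open); "grasp_force": force on a finger pad.
Only numpy, scipy, OpenCV 4.12 (cv2) and the standard library are available. Lean on these libraries where they do the work, as an engineer would, in place of code of your own. Each camera call takes 0.05 s, during which the arm holds its last target. There are 200 camera calls.

TASK

On the firebrick turntable, slide the open copper cup (never lifting or tipping it) to the middle of the white ring. Then lift the copper cover with the wooden knob straight up out of its tray pocket, set it gently mouth-down on the cup so the two rims meet all the way round, and let go; leave the steel cover in its pocket. Finally push the wooden post to turn the turntable counter-clockwise (seen from above) up to its stop, with the closed pack still standing in the ring.

Things in the scene. Friction and masses are not known exactly. Their poses are not given: they have to be found in the camera images.
- cup_mid (a point): Open copper cup, standing mouth-up on the turntable: straight round wall 92 mm outside diameter, 80 mm inside, 55 mm tall, 6 mm wall and floor, about 0.3 kg. Too wide to grasp across; it slides when dragged from inside its mouth (needs 1 to 3 N) or pushed. This point is on its axis, half-way up (27.5 mm above its underside); z points up out of its mouth.
- cover_mid (a point): Copper cover: the same vessel (92 mm outside, 80 mm inside, 55 mm tall, 6 mm wall, about 0.26 kg) turned mouth-down, with an upright light-wood knob, 24 mm diameter and 32 mm tall, in the middle of its closed top. It starts in one of the two square pockets of the wooden tray. This point is on its axis, 27.5 mm above its rim; z points from the rim up to the knob.
- cover_knob (a point): Middle of the wooden knob of the copper cover: on the axis, 16 mm above the closed top, 71 mm above the rim.
- steel_cover_mid (a point): Steel cover with a black knob, same shape and size as the copper cover, in the other pocket; stays where it is. This point is on its axis, 27.5 mm above its rim.
- tray_mid (a point): Wooden tray, fixed to the bench, 215 x 111 x 45 mm high, two square pockets side by side along its long (own x) axis, each 94 to 95 mm wide, floor 8.5 mm above the bench, centres about 52 mm either side of this point. A cover in a pocket has about 1 mm of play; its closed top stands 18.5 mm above the tray's rim. This point is the centre of the underside of the tray.
- ring_mark (a point): Centre of the white painted ring (116 mm inside diameter) on the top of the turntable; it turns with the turntable, 65 mm from the axis, opposite the wooden post. z points up.
- post_top (a point): Centre of the top of the upright wooden push post, 18 mm diameter, 60 mm tall, fixed on the turntable 150 mm from the axis, on the robot's side; it turns with the turntable.
- hearth_axis (a point): Turntable axis at the level of the top surface, which is 50 mm above the bench. The firebrick disc is 360 mm in diameter. A small loose brick, 65 x 45 x 35 mm, also stands on it, at its -y side.
- turntable (a joint): Angle of the turntable in rad, growing counter-clockwise seen from above; it starts at 0 to 0.3 and the stop is at 1.25. Stiff: it stays where it is left, and it takes about 4 to 6 N at the post to turn it.
- cup: The copper cup; origin at the centre of its underside.
- cover: The copper cover; origin at the centre of its rim plane.

How it is judged:
By the outcome, as a careful person would: the job done as asked, in the order asked, and still so for the second after the job is handed in, with the robot touching nothing.
It also fails if it takes over 72 s, if anything falls off the work surface, if the arm or the gripper's body presses on something with over 40 N, if the wrist force passes 120 N, or if a joint passes its speed limit or range.

## Working session

There is one attempt and no reset: what is moved stays moved. The work goes in short steps, Python scripts to look and compute and a shell command to move; the robot and the scene stay as the last step left them, time stands still between calls to the robot, and variables do not carry over. Pictures are saved under pics/ and viewed, at most 10 in all, crops included, and the job is handed in when it is done.

```bash
ls; mkdir -p pics; python3 - <<'E'
from bench import bot
import cv2,numpy as np
print(bot.get_obs())
for n in("top","side"):
    c=bot.capture(n); cv2.imwrite(f"pics/{n}0.png",c["color"]); np.savez(f"{n}0.npz",**c)
    print(n,c["fx"],c["cx"],c["cy"],c["xyz"],c["rotation"])
E
```

```text
pics
{'clock': 0.0, 'q': array([ 1.23424822,  0.60013915, -0.00255455,  1.60011396,  0.00182155,
        0.94286474, -0.07979811]), 'joint_vel': array([-7.18295936e-05, -7.08589451e-05,  1.37308921e-03, -2.04211273e-03,
       -9.82439993e-04, -1.85505057e-03, -6.84833356e-04]), 'joint_torque': array([-2.97056558e-04, -7.65072727e+01,  1.49690721e+00, -2.52344388e+01,
       -5.24775556e-02,  1.69654295e-02,  9.35408866e-05]), 'tcp_pos': array([ 0.18613633, -0.7001978 ,  0.20935536]), 'eef_rot': array([-3.14007696e+00,  1.51049244e-04,  2.59930599e-01]), 'wrist_force': array([ 0.19509815, -0.93672538,  0.56901052]), 'moment': array([ 0.01070902, -0.02992959,  0.03653805]), 'grasp_force': 0.0, 'opening': 0.9985223897625699}
top 489.7894297991988 322.45117547328977 240.0287556440109 [0.43669611 0.03871486 0.97793914] [-3.02963322 -0.02557128 -1.57398143]
side 603.6213044598766 318.8137310718836 247.90450444164262 [ 0.20583228 -0.49481591  0.86403631] [-2.4772215   0.00964043 -0.58639416]
```

View pics/top0.png

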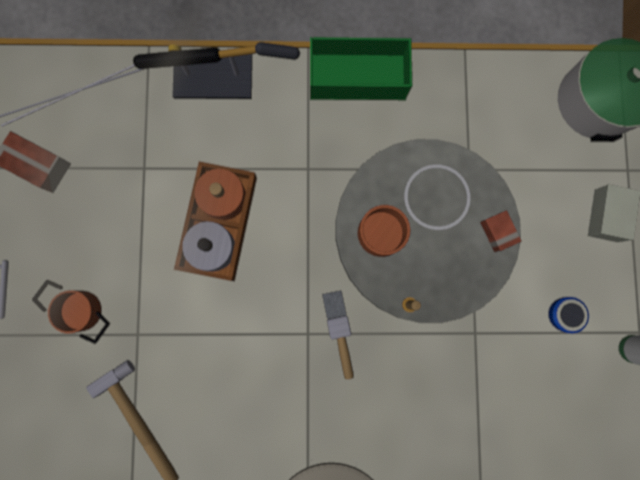

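View pics/side0.png

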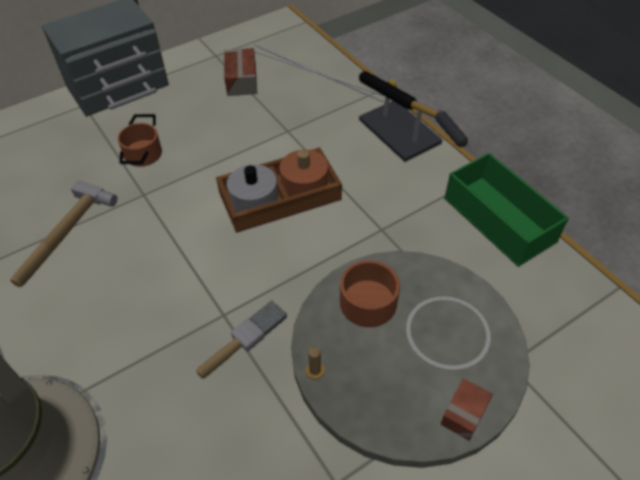

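The top view shows the cup at (385,230), ring (437,197), copper cover's knob (215,189), steel cover (208,246), post top (410,304), brick (501,231). The side view agrees.

```bash
cat > h.py <<'E'
import numpy as np,cv2
from scipy.spatial.transform import Rotation as Ro
def R(c): return Ro.from_euler("xyz",c["rotation"]).as_matrix()
def plane(c,uv,z):
    uv=np.atleast_2d(uv).astype(float)
    d=np.c_[(uv[:,0]-c["cx"])/c["fx"],(uv[:,1]-c["cy"])/c["fy"],np.ones(len(uv))]@R(c).T
    return c["xyz"]+d*((z-c["xyz"][2])/d[:,2])[:,None]
def cloud(c):
    v,u=np.mgrid[:480,:640]; Z=c["z_map"]
    P=np.stack([(u-c["cx"])/c["fx"]*Z,(v-c["cy"])/c["fy"]*Z,Z],-1)
    return P@R(c).T+c["xyz"]
def circ(P):
    A=np.c_[2*P[:,:2],np.ones(len(P))]; s=np.linalg.lstsq(A,(P[:,:2]**2).sum(1),rcond=None)[0]
    r=np.sqrt(s[2]+s[0]**2+s[1]**2); return np.r_[s[:2],r]
def hull(m):
    cs=cv2.findContours(m.astype(np.uint8),cv2.RETR_EXTERNAL,cv2.CHAIN_APPROX_NONE)[0]
    return max(cs,key=cv2.contourArea)[:,0]
E
cat > m.py <<'E'
from h import *
import sys
c=dict(np.load(sys.argv[1])); W=cloud(c); z=W[...,2]
hsv=cv2.cvtColor(c["color"],cv2.COLOR_BGR2HSV); H,S,V=hsv[...,0],hsv[...,1],hsv[...,2]
v,u=np.mgrid[:480,:640]
def box(a,b,w): return (abs(u-a)<w)&(abs(v-b)<w)
if __name__=="__main__":
    for n,(a,b) in dict(cup=(385,230),cov=(232,200),knob=(215,189),steel=(225,250),post=(410,304),disc=(440,260),bench=(280,250),brick=(501,231),tray=(205,167)).items(): print(n,W[b,a].round(4),hsv[b,a])
    m=box(385,230,34)&(S>110)&(H<15); print("cup outer",circ(plane(c,hull(m),.105)), "top-h mask",circ(plane(c,hull(m&(z>.095)),.105)),z[m].max())
    m=box(218,192,28)&(z>.056)&(S>80); print("cover",circ(plane(c,hull(m),.0635)))
    m=box(215,189,12)&(z>.08); print("knob",plane(c,hull(m).mean(0),.0955),m.sum())
    m=box(208,246,28)&(z>.056)&(S<80); print("steel",circ(plane(c,hull(m),.0635)))
    m=box(410,304,12)&(z>.09); print("post",plane(c,hull(m).mean(0),.11),m.sum(), W[m].mean(0))
    m=box(437,197,36)&(V>150)&(S<60); print("ring",circ(plane(c,hull(m),.05)),m.sum())
    m=box(428,230,100)&(z>.042)&(z<.3); print("disc",circ(plane(c,hull(m),.05)))
    m=box(501,231,24)&(z>.07); P=plane(c,hull(m),.085)[:,:2]; print("brick",cv2.minAreaRect((P*1000).astype(np.float32)))
E
python3 m.py top0.npz
```

```text
cup [ 0.5593 -0.1043  0.0571] [ 10 153 125]
cov [0.6153 0.1853 0.065 ] [  9 150 126]
knob [0.4367 0.0387 0.9779] [ 16 102 125]
steel [0.521  0.1973 0.0615] [128  16 124]
post [ 0.4203 -0.1401  0.1003] [ 18 109  63]
disc [ 0.5025 -0.2099  0.0498] [30  8 94]
bench [0.5263 0.0982 0.0026] [ 25  24 141]
brick [ 0.5538 -0.3161  0.085 ] [  6 142 113]
tray [0.6843 0.242  0.044 ] [ 13 138  63]
cup outer [ 0.55258002 -0.09426967  0.04565402] top-h mask [ 0.55333204 -0.09556748  0.0448109 ] 0.9779391409235253
cover [0.6298397  0.21091484 0.04518099]
knob [[0.62875379 0.20992728 0.0955    ]] 156
steel [0.52842967 0.23047604 0.04507645]
post [[ 0.41837531 -0.14609168  0.11      ]] 100 [ 0.41864557 -0.14117502  0.13308759]Traceback (most recent call last):
  File "m.py", line 14, in <module>
    m=box(437,197,36)&(V>150)&(S<60); print("ring",circ(plane(c,hull(m),.05)),m.sum())
                                                                ~~~~^^^
  File "h.py", line 17, in hull
    return max(cs,key=cv2.contourArea)[:,0]
           ~~~^^^^^^^^^^^^^^^^^^^^^^^^
ValueError: max() iterable argument is empty
```

```bash
sed -i 's/^v,u=np/z=np.where(c["z_map"]>0,z,np.nan)\nv,u=np/; s/V>150/V>135/' m.py; sed -i 's/box(410,304,12)&(z>.09)/box(410,304,12)\&(S>60)\&(z>.09)/; s/box(215,189,12)&(z>.08)/box(215,189,12)\&(V>135)\&(H>11)/' m.py
python3 m.py top0.npz | tail -9; python3 - <<'E'
import sys; sys.argv=["",'top0.npz']
from m import *
print("ring px",V[197,400:412],V[197,425]); 
E
```

```text
knob [0.4367 0.0387 0.9779] [ 16 102 125]
steel [0.521  0.1973 0.0615] [128  16 124]
post [ 0.4203 -0.1401  0.1003] [ 18 109  63]
disc [ 0.5025 -0.2099  0.0498] [30  8 94]
bench [0.5263 0.0982 0.0026] [ 25  24 141]
brick [ 0.5538 -0.3161  0.085 ] [  6 142 113]
tray [0.6843 0.242  0.044 ] [ 13 138  63]
cup outer [ 0.55258002 -0.09426967  0.04565402] top-h mask [ 0.5533545  -0.09559691  0.04479296] nan
cover [0.6298397  0.21091484 0.04518099]
ring px [ 92  93  96 102 120 138 142 126 103  94  92  94] 92Traceback (most recent call last):
  File "m.py", line 12, in <module>
    m=box(215,189,12)&(V>135)&(H>11); print("knob",plane(c,hull(m).mean(0),.0955),m.sum())
                                                           ~~~~^^^
  File "h.py", line 17, in hull
    return max(cs,key=cv2.contourArea)[:,0]
           ~~~^^^^^^^^^^^^^^^^^^^^^^^^
ValueError: max() iterable argument is empty
```

```bash
sed -i 's/(V>135)&(H>11)/(H>13)/; s/V>135/V>115/' m.py
python3 m.py top0.npz | tail -8
```

```text
cup outer [ 0.55258002 -0.09426967  0.04565402] top-h mask [ 0.5533545  -0.09559691  0.04479296] nan
cover [0.6298397  0.21091484 0.04518099]
knob [[0.62847734 0.20947728 0.0955    ]] 146
steel [0.52842967 0.23047604 0.04507645]
post [[ 0.41849203 -0.14609451  0.11      ]] 95 [ 0.41825933 -0.14667558  0.10692882]
ring [ 0.62592357 -0.20739263  0.06371816] 698
disc [ 0.56176579 -0.18893628  0.17793442]
brick ((553.5997924804688, -317.60003662109375), (65.08084106445312, 50.37930679321289), 24.381973266601562)
```

```bash
python3 - <<'E'
import sys; sys.argv=["",'top0.npz']
from m import *
print("blue", np.nanmax(z[295:335,545:592]), W[315,570], "tall between", np.nanmax(z[150:330,240:540]))
s=np.array([.1861,-.7002,.2094]); print((np.array([.553,-.095,.18])-s)/.025)
E
```

```text
blue 0.033051071637339 [ 0.39665706 -0.46655214  0.02863892] tall between 0.11302901853747882
[14.676 24.208 -1.176]
```

```bash
python3 -m pendant '[{"rz":0.87},{"rz":0.87},{"rz":0.86},{"x":0.58,"y":-0.97},{"x":0.58,"y":-0.97},{"x":0.58,"y":-0.97},{"x":0.58,"y":-0.97},{"x":0.58,"y":-0.97},{"x":0.58,"y":-0.97},{"x":0.58,"y":-0.97}]' 0.27 10
python3 -m pendant '[{"x":0.59,"y":-0.97},{"x":0.59,"y":-0.97},{"x":0.59,"y":-0.97},{"x":0.59,"y":-0.97},{"x":0.59,"y":-0.97},{"x":0.59,"y":-0.97},{"x":0.59,"y":-0.97},{"x":0.59,"y":-0.97},{"x":0.59,"y":-0.97},{"x":0.59,"y":-0.97}]'
python3 -m pendant '[{"x":0.59,"y":-0.97},{"x":0.59,"y":-0.97},{"x":0.59,"y":-0.97},{"x":0.59,"y":-0.97},{"x":0.59,"y":-0.97},{"x":0.59,"y":-0.97},{"x":0.5,"y":-0.97},{"x":0.5,"y":-0.97,"z":0.5},{"z":0.5},{"z":0.1}]'
```

```text
invalid input
invalid input
invalid input
```

```bash
python3 -m pendant '[{"x":0,"y":0,"z":0,"rx":0,"ry":0,"rz":0.87},{"x":0,"y":0,"z":0,"rx":0,"ry":0,"rz":0.87},{"x":0,"y":0,"z":0,"rx":0,"ry":0,"rz":0.86},{"x":0.58,"y":-0.97,"z":0,"rx":0,"ry":0,"rz":0},{"x":0.58,"y":-0.97,"z":0,"rx":0,"ry":0,"rz":0},{"x":0.58,"y":-0.97,"z":0,"rx":0,"ry":0,"rz":0},{"x":0.58,"y":-0.97,"z":0,"rx":0,"ry":0,"rz":0},{"x":0.58,"y":-0.97,"z":0,"rx":0,"ry":0,"rz":0},{"x":0.58,"y":-0.97,"z":0,"rx":0,"ry":0,"rz":0},{"x":0.58,"y":-0.97,"z":0,"rx":0,"ry":0,"rz":0}]' 0.27 10
```

```text
clock: 0.93
tcp_pos: [0.2882, -0.5295, 0.2099]
eef_rot: [-3.141, 0.0, -0.0]
wrist_force: [0.7, -0.9, 0.4]
opening: 0.33
grasp_force: 0.0
```

```bash
python3 -m pendant '[{"x":0.59,"y":-0.97,"z":0,"rx":0,"ry":0,"rz":0},{"x":0.59,"y":-0.97,"z":0,"rx":0,"ry":0,"rz":0},{"x":0.59,"y":-0.97,"z":0,"rx":0,"ry":0,"rz":0},{"x":0.59,"y":-0.97,"z":0,"rx":0,"ry":0,"rz":0},{"x":0.59,"y":-0.97,"z":0,"rx":0,"ry":0,"rz":0},{"x":0.59,"y":-0.97,"z":0,"rx":0,"ry":0,"rz":0},{"x":0.59,"y":-0.97,"z":0,"rx":0,"ry":0,"rz":0},{"x":0.59,"y":-0.97,"z":0,"rx":0,"ry":0,"rz":0},{"x":0.59,"y":-0.97,"z":0,"rx":0,"ry":0,"rz":0},{"x":0.59,"y":-0.97,"z":0,"rx":0,"ry":0,"rz":0}]' && python3 -m pendant '[{"x":0.59,"y":-0.97,"z":0,"rx":0,"ry":0,"rz":0},{"x":0.59,"y":-0.97,"z":0,"rx":0,"ry":0,"rz":0},{"x":0.59,"y":-0.97,"z":0,"rx":0,"ry":0,"rz":0},{"x":0.59,"y":-0.97,"z":0,"rx":0,"ry":0,"rz":0},{"x":0.59,"y":-0.97,"z":0,"rx":0,"ry":0,"rz":0},{"x":0.59,"y":-0.97,"z":0,"rx":0,"ry":0,"rz":0},{"x":0.59,"y":-0.97,"z":0,"rx":0,"ry":0,"rz":0},{"x":0.59,"y":-0.97,"z":0.5,"rx":0,"ry":0,"rz":0},{"x":0,"y":0,"z":0.5,"rx":0,"ry":0,"rz":0},{"x":0,"y":0,"z":0.5,"rx":0,"ry":0,"rz":0}]'
```

```text
clock: 1.77
tcp_pos: [0.4357, -0.2871, 0.2101]
eef_rot: [-3.141, 0.0, -0.0]
wrist_force: [0.9, -0.7, 0.0]
opening: 0.27
grasp_force: 0.0
clock: 2.6
tcp_pos: [0.5542, -0.0922, 0.172]
eef_rot: [-3.141, -0.0, 0.003]
wrist_force: [-0.1, -0.8, 0.4]
opening: 0.269
grasp_force: 0.0
```

```bash
python3 - <<'E'
from bench import bot
import cv2
c=bot.capture("side"); cv2.imwrite("pics/s1.png",c["color"][180:480,200:600])
E
```

```text
(no output)
```

View pics/s1.png

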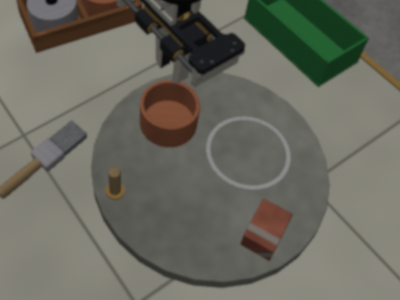

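The side crop shows the fingers above and just behind the cup mouth (170,100), as expected from the view angle. Next I go down into the mouth, then open gently outwards.

```bash
python3 -m pendant '[{"x":0,"y":0.1,"z":0.5,"rx":0,"ry":0,"rz":0},{"x":0,"y":0,"z":0.5,"rx":0,"ry":0,"rz":0},{"x":0,"y":0,"z":0.5,"rx":0,"ry":0,"rz":0},{"x":0,"y":0,"z":0.5,"rx":0,"ry":0,"rz":0},{"x":0,"y":0,"z":0.4,"rx":0,"ry":0,"rz":0},{"x":0,"y":0,"z":0.4,"rx":0,"ry":0,"rz":0},{"x":0,"y":0,"z":0.3,"rx":0,"ry":0,"rz":0},{"x":0,"y":0,"z":0,"rx":0,"ry":0,"rz":0},{"x":0,"y":0,"z":0,"rx":0,"ry":0,"rz":0},{"x":0,"y":0,"z":0,"rx":0,"ry":0,"rz":0}]' && python3 -m pendant '[{"x":0,"y":0,"z":0,"rx":0,"ry":0,"rz":0},{"x":0,"y":0,"z":0,"rx":0,"ry":0,"rz":0},{"x":0,"y":0,"z":0,"rx":0,"ry":0,"rz":0},{"x":0,"y":0,"z":0,"rx":0,"ry":0,"rz":0},{"x":0,"y":0,"z":0,"rx":0,"ry":0,"rz":0},{"x":0,"y":0,"z":0,"rx":0,"ry":0,"rz":0},{"x":0,"y":0,"z":0,"rx":0,"ry":0,"rz":0},{"x":0,"y":0,"z":0,"rx":0,"ry":0,"rz":0},{"x":0,"y":0,"z":0,"rx":0,"ry":0,"rz":0},{"x":0,"y":0,"z":0,"rx":0,"ry":0,"rz":0}]' 0.52 4
```

```text
clock: 3.48
tcp_pos: [0.5536, -0.0971, 0.0956]
eef_rot: [3.142, -0.0, -0.0]
wrist_force: [-0.1, -0.5, 0.5]
opening: 0.272
grasp_force: 0.0
clock: 4.32
tcp_pos: [0.5533, -0.097, 0.0951]
eef_rot: [3.142, 0.0, -0.0]
wrist_force: [0.3, 0.0, 0.1]
opening: 0.521
grasp_force: 0.0
```

```bash
python3 -m pendant '[{"x":0,"y":0,"z":0,"rx":0,"ry":0,"rz":0},{"x":0,"y":0,"z":0,"rx":0,"ry":0,"rz":0},{"x":0,"y":0,"z":0,"rx":0,"ry":0,"rz":0},{"x":0,"y":0,"z":0,"rx":0,"ry":0,"rz":0},{"x":0,"y":0,"z":0,"rx":0,"ry":0,"rz":0},{"x":0,"y":0,"z":0,"rx":0,"ry":0,"rz":0},{"x":0,"y":0,"z":0,"rx":0,"ry":0,"rz":0},{"x":0,"y":0,"z":0,"rx":0,"ry":0,"rz":0},{"x":0,"y":0,"z":0,"rx":0,"ry":0,"rz":0},{"x":0,"y":0,"z":0,"rx":0,"ry":0,"rz":0}]' 0.62 4
```

```text
clock: 5.15
tcp_pos: [0.5533, -0.097, 0.0952]
eef_rot: [-3.142, 0.0, -0.0]
wrist_force: [-0.0, -0.7, -0.0]
opening: 0.625
grasp_force: 0.0
```

```bash
python3 -m pendant '[{"x":0,"y":0,"z":0,"rx":0,"ry":0,"rz":0},{"x":0,"y":0,"z":0,"rx":0,"ry":0,"rz":0},{"x":0,"y":0,"z":0,"rx":0,"ry":0,"rz":0},{"x":0,"y":0,"z":0,"rx":0,"ry":0,"rz":0},{"x":0,"y":0,"z":0,"rx":0,"ry":0,"rz":0},{"x":0,"y":0,"z":0,"rx":0,"ry":0,"rz":0},{"x":0,"y":0,"z":0,"rx":0,"ry":0,"rz":0},{"x":0,"y":0,"z":0,"rx":0,"ry":0,"rz":0},{"x":0,"y":0,"z":0,"rx":0,"ry":0,"rz":0},{"x":0,"y":0,"z":0,"rx":0,"ry":0,"rz":0}]' 0.7 4; python3 - <<'E'
from bench import bot
import cv2
c=bot.capture("side"); cv2.imwrite("pics/s2.png",cv2.resize(c["color"][180:400,250:500],None,fx=2.4,fy=2.4))
E
```

```text
clock: 5.98
tcp_pos: [0.5534, -0.0969, 0.0952]
eef_rot: [-3.141, -0.0, -0.0]
wrist_force: [-0.7, 3.6, 0.5]
opening: 0.698
grasp_force: 1.0
```

View pics/s2.png

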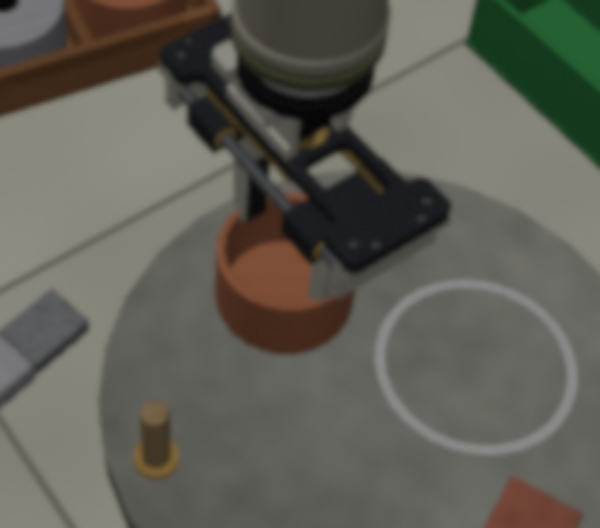

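The picture shows both fingers inside the cup (285,250), with the first light contact on the −y wall. I'll open slightly more to take both walls.

```bash
python3 -m pendant '[{"x":0,"y":0,"z":0,"rx":0,"ry":0,"rz":0},{"x":0,"y":0,"z":0,"rx":0,"ry":0,"rz":0},{"x":0,"y":0,"z":0,"rx":0,"ry":0,"rz":0},{"x":0,"y":0,"z":0,"rx":0,"ry":0,"rz":0},{"x":0,"y":0,"z":0,"rx":0,"ry":0,"rz":0},{"x":0,"y":0,"z":0,"rx":0,"ry":0,"rz":0},{"x":0,"y":0,"z":0,"rx":0,"ry":0,"rz":0},{"x":0,"y":0,"z":0,"rx":0,"ry":0,"rz":0},{"x":0,"y":0,"z":0,"rx":0,"ry":0,"rz":0},{"x":0,"y":0,"z":0,"rx":0,"ry":0,"rz":0}]' 0.75 4
```

```text
clock: 6.87
tcp_pos: [0.5534, -0.097, 0.0952]
eef_rot: [-3.142, 0.0, -0.0]
wrist_force: [-0.9, 2.7, 2.6]
opening: 0.709
grasp_force: 3.4
```

```bash
python3 -m pendant '[{"x":0,"y":0,"z":0,"rx":0,"ry":0,"rz":0},{"x":0.08,"y":0.12,"z":0,"rx":0,"ry":0,"rz":0},{"x":0.15,"y":0.23,"z":0,"rx":0,"ry":0,"rz":0},{"x":0.15,"y":0.23,"z":0,"rx":0,"ry":0,"rz":0},{"x":0.15,"y":0.23,"z":0,"rx":0,"ry":0,"rz":0},{"x":0.15,"y":0.23,"z":0,"rx":0,"ry":0,"rz":0},{"x":0.15,"y":0.23,"z":0,"rx":0,"ry":0,"rz":0},{"x":0.15,"y":0.23,"z":0,"rx":0,"ry":0,"rz":0},{"x":0.15,"y":0.23,"z":0,"rx":0,"ry":0,"rz":0},{"x":0.15,"y":0.23,"z":0,"rx":0,"ry":0,"rz":0}]' 0.703 4; python3 -m pendant '[{"x":0.15,"y":0.23,"z":0,"rx":0,"ry":0,"rz":0},{"x":0.15,"y":0.23,"z":0,"rx":0,"ry":0,"rz":0},{"x":0.15,"y":0.23,"z":0,"rx":0,"ry":0,"rz":0},{"x":0.15,"y":0.23,"z":0,"rx":0,"ry":0,"rz":0},{"x":0.15,"y":0.23,"z":0,"rx":0,"ry":0,"rz":0},{"x":0.15,"y":0.23,"z":0,"rx":0,"ry":0,"rz":0},{"x":0.15,"y":0.23,"z":0,"rx":0,"ry":0,"rz":0},{"x":0.15,"y":0.23,"z":0,"rx":0,"ry":0,"rz":0},{"x":0.15,"y":0.23,"z":0,"rx":0,"ry":0,"rz":0},{"x":0.15,"y":0.23,"z":0,"rx":0,"ry":0,"rz":0}]'
```

```text
clock: 7.7
tcp_pos: [0.5856, -0.1466, 0.0952]
eef_rot: [-3.142, 0.0, -0.0]
wrist_force: [-2.8, 4.2, 4.5]
opening: 0.699
grasp_force: 3.2
clock: 8.53
tcp_pos: [0.6232, -0.2041, 0.0952]
eef_rot: [-3.142, 0.0, -0.0]
wrist_force: [-2.5, 3.7, 3.6]
opening: 0.704
grasp_force: 3.2
```

```bash
python3 -m pendant '[{"x":0.05,"y":0.09,"z":0,"rx":0,"ry":0,"rz":0},{"x":0.05,"y":0.09,"z":0,"rx":0,"ry":0,"rz":0},{"x":0,"y":0,"z":0,"rx":0,"ry":0,"rz":0},{"x":0,"y":0,"z":0,"rx":0,"ry":0,"rz":0},{"x":0,"y":0,"z":0,"rx":0,"ry":0,"rz":0},{"x":0,"y":0,"z":0,"rx":0,"ry":0,"rz":0},{"x":0,"y":0,"z":0,"rx":0,"ry":0,"rz":0},{"x":0,"y":0,"z":0,"rx":0,"ry":0,"rz":0},{"x":0,"y":0,"z":0,"rx":0,"ry":0,"rz":0},{"x":0,"y":0,"z":0,"rx":0,"ry":0,"rz":0}]' 0.75 5;  python3 -m pendant '[{"x":0,"y":0,"z":0,"rx":0,"ry":0,"rz":0},{"x":0,"y":0,"z":0,"rx":0,"ry":0,"rz":0},{"x":0,"y":0,"z":0,"rx":0,"ry":0,"rz":0},{"x":0,"y":0,"z":0,"rx":0,"ry":0,"rz":0},{"x":0,"y":0,"z":-0.5,"rx":0,"ry":0,"rz":0},{"x":0,"y":0,"z":-0.7,"rx":0,"ry":0,"rz":0},{"x":0,"y":0,"z":-0.9,"rx":0,"ry":0,"rz":0},{"x":0,"y":0,"z":-0.9,"rx":0,"ry":0,"rz":0},{"x":0,"y":0,"z":-0.8,"rx":0,"ry":0,"rz":0},{"x":0,"y":0,"z":0,"rx":0,"ry":0,"rz":0}]' 0.5 10
```

```text
clock: 9.37
tcp_pos: [0.6256, -0.2083, 0.0953]
eef_rot: [3.141, -0.001, -0.0]
wrist_force: [1.3, -0.0, 2.3]
opening: 0.713
grasp_force: 4.4
clock: 10.2
tcp_pos: [0.6273, -0.2087, 0.1953]
eef_rot: [3.14, -0.006, -0.0]
wrist_force: [0.6, -0.8, -0.4]
opening: 0.502
grasp_force: 0.0
```

```bash
python3 -m pendant '[{"x":0.02,"y":-0.5,"z":0,"rx":0,"ry":0,"rz":0},{"x":0.01,"y":-1,"z":0,"rx":0,"ry":0,"rz":0},{"x":0.01,"y":-1,"z":0,"rx":0,"ry":0,"rz":0},{"x":0.01,"y":-1,"z":0,"rx":0,"ry":0,"rz":0},{"x":0.01,"y":-1,"z":0,"rx":0,"ry":0,"rz":0},{"x":0.01,"y":-1,"z":0,"rx":0,"ry":0,"rz":0},{"x":0.01,"y":-1,"z":0,"rx":0,"ry":0,"rz":0},{"x":0.01,"y":-1,"z":0,"rx":0,"ry":0,"rz":0},{"x":0.01,"y":-1,"z":0,"rx":0,"ry":0,"rz":0},{"x":0.01,"y":-1,"z":0,"rx":0,"ry":0,"rz":0}]'; python3 -m pendant '[{"x":0,"y":-1,"z":0,"rx":0,"ry":0,"rz":0},{"x":0,"y":-1,"z":0,"rx":0,"ry":0,"rz":0},{"x":0,"y":-1,"z":0,"rx":0,"ry":0,"rz":0},{"x":0,"y":-1,"z":0,"rx":0,"ry":0,"rz":0},{"x":0,"y":-1,"z":0,"rx":0,"ry":0,"rz":0},{"x":0,"y":-1,"z":0,"rx":0,"ry":0,"rz":0},{"x":0,"y":-0.8,"z":0,"rx":0,"ry":0,"rz":0},{"x":0,"y":-0.4,"z":0,"rx":0,"ry":0,"rz":0},{"x":0,"y":0,"z":0,"rx":0,"ry":0,"rz":0},{"x":0,"y":0,"z":0,"rx":0,"ry":0,"rz":0}]'
python3 - <<'E'
from bench import bot
from h import *
c=bot.capture("side"); cv2.imwrite("pics/s3.png",cv2.resize(c["color"][80:420,190:560],None,fx=1.6,fy=1.6)); np.savez("side1.npz",**c)
c=bot.capture("top"); np.savez("top1.npz",**c)
E
python3 m.py top1.npz | grep -E "cup out|ring"
```

```text
clock: 11.03
tcp_pos: [0.6269, 0.0318, 0.1893]
eef_rot: [-3.141, 0.002, 0.001]
wrist_force: [0.6, -0.2, -0.5]
opening: 0.502
grasp_force: 0.0
clock: 11.87
tcp_pos: [0.6275, 0.2093, 0.1896]
eef_rot: [3.141, 0.001, 0.001]
wrist_force: [-0.1, -0.5, 0.3]
opening: 0.501
grasp_force: 0.0Traceback (most recent call last):
  File "m.py", line 10, in <module>
    m=box(385,230,34)&(S>110)&(H<15); print("cup outer",circ(plane(c,hull(m),.105)), "top-h mask",circ(plane(c,hull(m&(z>.095)),.105)),z[m].max())
                                                                                                               ~~~~^^^^^^^^^^^^
  File "h.py", line 17, in hull
    return max(cs,key=cv2.contourArea)[:,0]
           ~~~^^^^^^^^^^^^^^^^^^^^^^^^
ValueError: max() iterable argument is empty
```

View pics/s3.png

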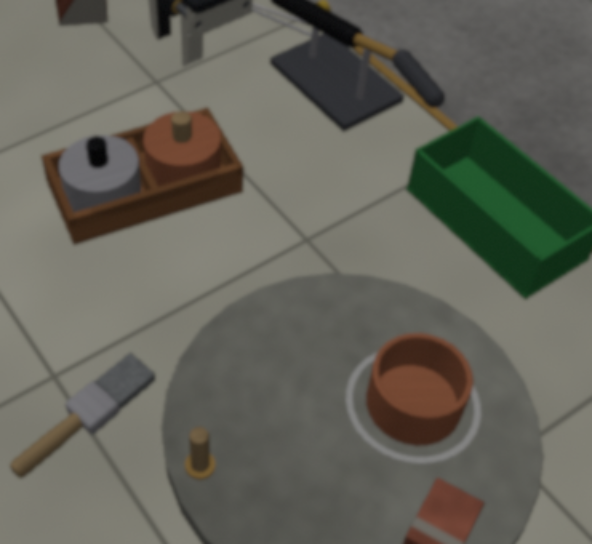

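The cup stands inside the ring (crop 418,390), and the knob is at crop (182,127), clear of the fingers. I'll check the cup centring and take the knob from the side view.

```bash
python3 - <<'E'
import sys; sys.argv=["",'top1.npz']
from m import *
m=box(440,195,45)&(S>110)&(H<15); print("cup",circ(plane(c,hull(m&(z>.095)),.105)))
m=box(437,197,45)&(V>115)&(S<60); print("ring",circ(plane(c,hull(m),.05)))
s=dict(np.load("side1.npz")); s0=dict(np.load("side0.npz"))
for q in (s0,s):
    hs=cv2.cvtColor(q["color"],cv2.COLOR_BGR2HSV); b=np.zeros((480,640),bool); b[145:178,290:318]=1
    k=b&(hs[...,0]>13)&(hs[...,1]<145)&(hs[...,1]>50); h=hull(k); x,y,w,hh=cv2.boundingRect(h)
    print(x,y,w,hh, plane(q,[x+w/2,y+5.5],.0955))
WW=cloud(s); b=(WW[...,2]>.058)&(WW[...,2]<.075); 
hs=cv2.cvtColor(s["color"],cv2.COLOR_BGR2HSV); v,u=np.mgrid[:480,:640]
m=b&(hs[...,0]<13)&(hs[...,1]>110)&(abs(u-303)<32)&(abs(v-168)<28); print("cover side",circ(plane(s,hull(m),.0635)),m.sum())
E
```

```text
cup [ 0.62336893 -0.20672061  0.04495621]
ring [ 0.62691196 -0.20902447  0.0956275 ]
297 147 21 22 [[0.6392114  0.20866123 0.0955    ]]
297 149 15 20 [[0.6317394  0.20728576 0.0955    ]]
cover side [0.62862369 0.20764157 0.04105362] 1136
```

```bash
python3 -m pendant '[{"x":0.12,"y":0,"z":0.4,"rx":0,"ry":0,"rz":0},{"x":0,"y":0,"z":0.6,"rx":0,"ry":0,"rz":0},{"x":0,"y":0,"z":0.6,"rx":0,"ry":0,"rz":0},{"x":0,"y":0,"z":0.6,"rx":0,"ry":0,"rz":0},{"x":0,"y":0,"z":0.5,"rx":0,"ry":0,"rz":0},{"x":0,"y":0,"z":0.5,"rx":0,"ry":0,"rz":0},{"x":0,"y":0,"z":0.3,"rx":0,"ry":0,"rz":0},{"x":0,"y":0,"z":0.2,"rx":0,"ry":0,"rz":0},{"x":0,"y":0,"z":0,"rx":0,"ry":0,"rz":0},{"x":0,"y":0,"z":0,"rx":0,"ry":0,"rz":0}]';python3 -m pendant '[{"x":0,"y":0,"z":0,"rx":0,"ry":0,"rz":0},{"x":0,"y":0,"z":0,"rx":0,"ry":0,"rz":0},{"x":0,"y":0,"z":0,"rx":0,"ry":0,"rz":0},{"x":0,"y":0,"z":0,"rx":0,"ry":0,"rz":0},{"x":0,"y":0,"z":0,"rx":0,"ry":0,"rz":0},{"x":0,"y":0,"z":0,"rx":0,"ry":0,"rz":0},{"x":0,"y":0,"z":0,"rx":0,"ry":0,"rz":0},{"x":0,"y":0,"z":0,"rx":0,"ry":0,"rz":0},{"x":0,"y":0,"z":0,"rx":0,"ry":0,"rz":0},{"x":0,"y":0,"z":0,"rx":0,"ry":0,"rz":0}]' 0.15 5
```

```text
clock: 12.8
tcp_pos: [0.6313, 0.2095, 0.0978]
eef_rot: [-3.142, -0.0, -0.0]
wrist_force: [-0.2, -0.3, -0.1]
opening: 0.499
grasp_force: 0.0
clock: 13.63
tcp_pos: [0.6312, 0.2095, 0.0977]
eef_rot: [-3.142, 0.0, -0.0]
wrist_force: [0.3, 0.2, 0.1]
opening: 0.15
grasp_force: 0.0
```

```bash
python3 - <<'E'
from bench import bot
from h import *
c=bot.capture("side"); d=bot.capture("top"); a=cv2.resize(c["color"][90:240,200:400],None,fx=2,fy=2);b=cv2.resize(d["color"][130:280,140:340],None,fx=2,fy=2)
cv2.imwrite("pics/s4.png",np.hstack([a,b]))
E
```

```text
(no output)
```

View pics/s4.png

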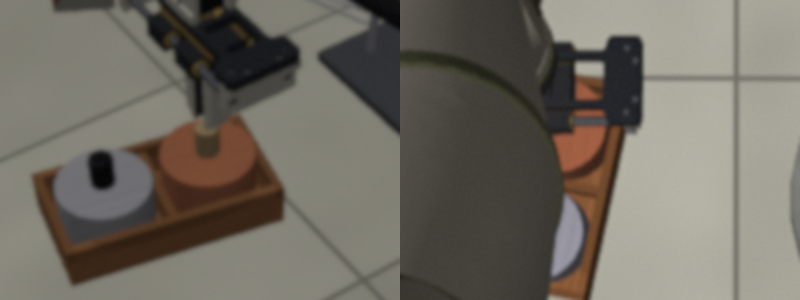

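```bash
python3 - <<'E'
from h import *
from bench import bot
s=dict(np.load("side1.npz"))
def proj(c,p):
    q=R(c).T@(np.array(p)-c["xyz"]); return (q[0]/q[2]*c["fx"]+c["cx"],q[1]/q[2]*c["fy"]+c["cy"])
o=bot.get_obs(); t=o["tcp_pos"]; print(t,o["opening"])
for z in (0,.006,.025): 
  for dy in (-.007,.007): print(z,dy,[round(float(x),1) for x in proj(s,t+[0,dy,-z])])
print("knob top/base pred",proj(s,[.6293,.2097,.0955]),proj(s,[.6293,.2097,.0635]))
print("tip ray",[plane(s,[306,149],z).round(3) for z in (.0727,.09,.0977)])
c=bot.capture("side"); W=cloud(c)
for (u,v) in ((306,149),(306,145),(309,140),(303,160),(303,154)): print(u,v,W[v,u].round(4),c["color"][v,u])
E
```

```text
[0.63114153 0.20948869 0.09765938] 0.14841759533941692
0 -0.007 [305.6, 155.3]
0 0.007 [301.5, 150.9]
0.006 -0.007 [305.7, 157.7]
0.006 0.007 [301.6, 153.3]
0.025 -0.007 [306.0, 165.1]
0.025 0.007 [301.9, 160.8]
knob top/base pred (np.float64(302.6768935626687), np.float64(154.26465472760273)) (np.float64(303.1982987178447), np.float64(166.81551734513852))
tip ray [array([[0.655, 0.239, 0.073]]), array([[0.645, 0.223, 0.09 ]]), array([[0.641, 0.216, 0.098]])]
306 149 [0.6238 0.1884 0.1276] [65 70 71]
306 145 [0.6239 0.188  0.1372] [65 70 71]
309 140 [0.6295 0.1865 0.1472] [66 71 72]
303 160 [0.626  0.2039 0.0874] [37 53 63]
303 154 [0.6213 0.1953 0.1115] [72 86 94]
```

```bash
python3 - <<'E'
from h import *
from bench import bot
c=bot.capture("side")
d=R(c)@np.array([(383-c["cx"])/c["fx"],(304-c["cy"])/c["fy"],1])
for y in (-.137,-.130): k=(y-c["xyz"][1])/d[1]; print("cup-time finger bottom",c["xyz"]+k*d)
W=cloud(c)
for v in range(130,178,3):
    print(v,[(u,*(W[v,u]*1000).round(0).astype(int).tolist(),*c["color"][v,u].tolist()) for u in (297,301,305,309)])
E
```

```text
cup-time finger bottom [ 0.54944913 -0.137       0.10436779]
cup-time finger bottom [ 0.55617135 -0.13        0.0895063 ]
130 [(297, 624, 217, 151, 29, 31, 32), (301, 621, 199, 165, 49, 52, 53), (305, 602, 153, 207, 61, 59, 58), (309, 596, 131, 226, 36, 36, 35)]
133 [(297, 625, 219, 142, 39, 42, 43), (301, 622, 201, 156, 56, 61, 62), (305, 622, 187, 167, 59, 61, 62), (309, 602, 142, 209, 65, 66, 66)]
136 [(297, 623, 217, 137, 45, 48, 49), (301, 622, 201, 149, 55, 59, 60), (305, 623, 189, 158, 67, 72, 73), (309, 599, 136, 208, 59, 62, 63)]
139 [(297, 623, 217, 131, 46, 49, 50), (301, 621, 200, 144, 49, 52, 54), (305, 622, 188, 152, 68, 74, 75), (309, 631, 188, 148, 66, 71, 72)]
142 [(297, 622, 216, 125, 48, 52, 53), (301, 622, 201, 136, 48, 51, 52), (305, 622, 188, 145, 69, 73, 75), (309, 630, 187, 142, 66, 71, 72)]
145 [(297, 624, 220, 113, 53, 57, 58), (301, 621, 201, 129, 43, 47, 47), (305, 622, 189, 138, 69, 74, 75), (309, 630, 188, 135, 63, 68, 69)]
148 [(297, 682, 319, 1, 78, 87, 91), (301, 689, 315, 0, 83, 92, 96), (305, 623, 190, 129, 68, 74, 75), (309, 631, 189, 126, 64, 69, 
[... 556 characters left out ...]
)]
163 [(297, 620, 216, 73, 47, 66, 98), (301, 623, 206, 80, 36, 51, 62), (305, 629, 202, 80, 37, 52, 63), (309, 640, 205, 72, 38, 55, 79)]
166 [(297, 619, 215, 66, 48, 69, 106), (301, 622, 205, 74, 36, 52, 63), (305, 628, 201, 74, 36, 51, 62), (309, 639, 205, 64, 43, 62, 95)]
169 [(297, 616, 210, 65, 51, 73, 118), (301, 622, 205, 66, 45, 65, 100), (305, 630, 204, 62, 45, 64, 100), (309, 634, 197, 65, 51, 72, 116)]
172 [(297, 611, 202, 66, 51, 73, 118), (301, 619, 202, 62, 52, 74, 119), (305, 625, 197, 63, 53, 74, 119), (309, 630, 191, 64, 53, 75, 120)]
175 [(297, 607, 196, 65, 53, 75, 119), (301, 614, 193, 64, 53, 75, 120), (305, 619, 188, 65, 54, 75, 120), (309, 626, 185, 64, 53, 74, 119)]
```

```bash
python3 - <<'E'
from h import *
from bench import bot
s=dict(np.load("side1.npz")); c=bot.capture("side")
for n,q,t in (("open.5 tcpz.1896",s,(.6275,.2093)),("now",c,(.631,.2095))):
    W=cloud(q); v,u=np.mgrid[:480,:640]
    m=(q["z_map"]>0)&(abs(W[...,0]-t[0])<.02)&(abs(W[...,1]-t[1])<.06)&(W[...,2]>.103)&(W[...,2]<.24)
    P=W[m]
    for lo in np.arange(.10,.2,.01):
        k=(P[:,2]>lo)&(P[:,2]<lo+.01)
        if k.sum(): print(n,round(lo,2),k.sum(),P[k].min(0).round(3),P[k].max(0).round(3))
d=R(c)@np.array([(385-c["cx"])/c["fx"],(260-c["cy"])/c["fy"],1])
k=(-.108-c["xyz"][1])/d[1]; print("s1",c["xyz"]+k*d)
E
```

```text
open.5 tcpz.1896 0.19 4 [0.62  0.182 0.199] [0.633 0.235 0.2  ]
now 0.1 9 [0.622 0.197 0.107] [0.629 0.224 0.11 ]
now 0.11 53 [0.621 0.188 0.11 ] [0.639 0.229 0.12 ]
now 0.12 75 [0.62  0.185 0.12 ] [0.637 0.231 0.13 ]
now 0.13 76 [0.621 0.186 0.13 ] [0.632 0.233 0.14 ]
now 0.14 76 [0.62  0.185 0.14 ] [0.631 0.231 0.15 ]
now 0.15 35 [0.621 0.185 0.15 ] [0.631 0.219 0.16 ]
now 0.16 22 [0.62  0.185 0.16 ] [0.626 0.201 0.168]
now 0.19 5 [0.613 0.175 0.196] [0.618 0.22  0.2  ]
s1 [ 0.56942587 -0.108       0.16650162]
```

The depth shows the real fingertips about 10 mm above the reported TCP, so the fingers closed above the knob. I'll reopen, go 27 mm lower and close again.

```bash
python3 -m pendant '[{"x":0,"y":0,"z":0,"rx":0,"ry":0,"rz":0},{"x":0,"y":0,"z":0,"rx":0,"ry":0,"rz":0},{"x":0,"y":0,"z":0,"rx":0,"ry":0,"rz":0},{"x":0,"y":0,"z":0,"rx":0,"ry":0,"rz":0},{"x":0,"y":0,"z":0,"rx":0,"ry":0,"rz":0},{"x":0,"y":0,"z":0.25,"rx":0,"ry":0,"rz":0},{"x":0,"y":0,"z":0.25,"rx":0,"ry":0,"rz":0},{"x":0,"y":0,"z":0.2,"rx":0,"ry":0,"rz":0},{"x":0,"y":0,"z":0.1,"rx":0,"ry":0,"rz":0},{"x":0,"y":0,"z":0,"rx":0,"ry":0,"rz":0}]' 0.5 5; python3 -m pendant '[{"x":0,"y":0,"z":0.1,"rx":0,"ry":0,"rz":0},{"x":0,"y":0,"z":0.1,"rx":0,"ry":0,"rz":0},{"x":0,"y":0,"z":0.1,"rx":0,"ry":0,"rz":0},{"x":0,"y":0,"z":0,"rx":0,"ry":0,"rz":0},{"x":0,"y":0,"z":0,"rx":0,"ry":0,"rz":0},{"x":0,"y":0,"z":0,"rx":0,"ry":0,"rz":0},{"x":0,"y":0,"z":0,"rx":0,"ry":0,"rz":0},{"x":0,"y":0,"z":0,"rx":0,"ry":0,"rz":0},{"x":0,"y":0,"z":0,"rx":0,"ry":0,"rz":0},{"x":0,"y":0,"z":0,"rx":0,"ry":0,"rz":0}]' 0.5 5;  python3 -m pendant '[{"x":0,"y":0,"z":0,"rx":0,"ry":0,"rz":0},{"x":0,"y":0,"z":0,"rx":0,"ry":0,"rz":0},{"x":0,"y":0,"z":0,"rx":0,"ry":0,"rz":0},{"x":0,"y":0,"z":0,"rx":0,"ry":0,"rz":0},{"x":0,"y":0,"z":0,"rx":0,"ry":0,"rz":0},{"x":0,"y":0,"z":0,"rx":0,"ry":0,"rz":0},{"x":0,"y":0,"z":0,"rx":0,"ry":0,"rz":0},{"x":0,"y":0,"z":0,"rx":0,"ry":0,"rz":0},{"x":0,"y":0,"z":0,"rx":0,"ry":0,"rz":0},{"x":0,"y":0,"z":0,"rx":0,"ry":0,"rz":0}]' 0.15 5
```

```text
clock: 14.72
tcp_pos: [0.6306, 0.2093, 0.0765]
eef_rot: [3.141, 0.002, -0.0]
wrist_force: [0.2, 0.5, 0.2]
opening: 0.498
grasp_force: 0.0
clock: 15.55
tcp_pos: [0.6312, 0.2095, 0.0703]
eef_rot: [-3.142, -0.0, -0.0]
wrist_force: [-0.3, 0.3, 0.2]
opening: 0.501
grasp_force: 0.0
clock: 16.38
tcp_pos: [0.6312, 0.2099, 0.0703]
eef_rot: [-3.141, -0.0, 0.0]
wrist_force: [-0.2, 2.9, 1.8]
opening: 0.254
grasp_force: 5.0
```

```bash
python3 -m pendant '[{"x":0,"y":0,"z":0,"rx":0,"ry":0,"rz":0},{"x":0,"y":0,"z":0,"rx":0,"ry":0,"rz":0},{"x":0,"y":0,"z":0,"rx":0,"ry":0,"rz":0},{"x":0,"y":0,"z":0,"rx":0,"ry":0,"rz":0},{"x":0,"y":0,"z":0.1,"rx":0,"ry":0,"rz":-0.7},{"x":0,"y":0,"z":0.1,"rx":0,"ry":0,"rz":-1},{"x":0,"y":0,"z":0.1,"rx":0,"ry":0,"rz":-1},{"x":0,"y":0,"z":0,"rx":0,"ry":0,"rz":-1},{"x":0,"y":0,"z":0,"rx":0,"ry":0,"rz":-1},{"x":0,"y":0,"z":0,"rx":0,"ry":0,"rz":-1}]' 0.5 5; python3 -m pendant '[{"x":0,"y":0,"z":0,"rx":0,"ry":0,"rz":-1},{"x":0,"y":0,"z":0,"rx":0,"ry":0,"rz":-1},{"x":0,"y":0,"z":0,"rx":0,"ry":0,"rz":-1},{"x":0,"y":0,"z":0,"rx":0,"ry":0,"rz":-1},{"x":0,"y":0,"z":0,"rx":0,"ry":0,"rz":-1},{"x":0,"y":0,"z":0,"rx":0,"ry":0,"rz":-1},{"x":0,"y":0,"z":0,"rx":0,"ry":0,"rz":-1},{"x":0,"y":0,"z":0,"rx":0,"ry":0,"rz":-1},{"x":0,"y":0,"z":0,"rx":0,"ry":0,"rz":-1},{"x":0,"y":0,"z":0,"rx":0,"ry":0,"rz":-0.01}]' 0.5 5;  python3 -m pendant '[{"x":0,"y":0,"z":0,"rx":0,"ry":0,"rz":0},{"x":0,"y":0,"z":0,"rx":0,"ry":0,"rz":0},{"x":0,"y":0,"z":0,"rx":0,"ry":0,"rz":0},{"x":0,"y":0,"z":0,"rx":0,"ry":0,"rz":0},{"x":0,"y":0,"z":0,"rx":0,"ry":0,"rz":0},{"x":0,"y":0,"z":0,"rx":0,"ry":0,"rz":0},{"x":0,"y":0,"z":0,"rx":0,"ry":0,"rz":0},{"x":0,"y":0,"z":0,"rx":0,"ry":0,"rz":0},{"x":0,"y":0,"z":0,"rx":0,"ry":0,"rz":0},{"x":0,"y":0,"z":0,"rx":0,"ry":0,"rz":0}]' 0.15 8
```

```text
clock: 17.22
tcp_pos: [0.6311, 0.2089, 0.0625]
eef_rot: [3.141, 0.001, 0.574]
wrist_force: [-0.1, -0.3, -0.5]
opening: 0.501
grasp_force: 0.0
clock: 18.05
tcp_pos: [0.6312, 0.2086, 0.0624]
eef_rot: [-3.141, 0.001, 1.474]
wrist_force: [0.2, -0.5, -1.0]
opening: 0.499
grasp_force: 0.0
clock: 18.88
tcp_pos: [0.6312, 0.2096, 0.0627]
eef_rot: [3.142, -0.0, 1.471]
wrist_force: [-0.1, 0.3, -0.8]
opening: 0.254
grasp_force: 8.0
```

```bash
python3 -m pendant '[{"x":0,"y":0,"z":0,"rx":0,"ry":0,"rz":0},{"x":0,"y":0,"z":0,"rx":0,"ry":0,"rz":0},{"x":0,"y":0,"z":0,"rx":0,"ry":0,"rz":0},{"x":0,"y":0,"z":-0.1,"rx":0,"ry":0,"rz":0},{"x":0,"y":0,"z":-0.2,"rx":0,"ry":0,"rz":0},{"x":0,"y":0,"z":-0.3,"rx":0,"ry":0,"rz":0},{"x":0,"y":0,"z":-0.3,"rx":0,"ry":0,"rz":0},{"x":0,"y":0,"z":-0.3,"rx":0,"ry":0,"rz":0},{"x":0,"y":0,"z":-0.3,"rx":0,"ry":0,"rz":0},{"x":0,"y":0,"z":-0.3,"rx":0,"ry":0,"rz":0}]' 0.15 40; python3 -m pendant '[{"x":0,"y":0,"z":-0.4,"rx":0,"ry":0,"rz":0},{"x":0,"y":0,"z":-0.4,"rx":0,"ry":0,"rz":0},{"x":0,"y":0,"z":-0.4,"rx":0,"ry":0,"rz":0},{"x":0,"y":0,"z":-0.4,"rx":0,"ry":0,"rz":0},{"x":0,"y":0,"z":-0.4,"rx":0,"ry":0,"rz":0},{"x":0,"y":0,"z":-0.4,"rx":0,"ry":0,"rz":0},{"x":0,"y":0,"z":-0.4,"rx":0,"ry":0,"rz":0},{"x":0,"y":0,"z":-0.4,"rx":0,"ry":0,"rz":0},{"x":0,"y":0,"z":-0.2,"rx":0,"ry":0,"rz":0},{"x":0,"y":0,"z":0,"rx":0,"ry":0,"rz":0}]'
```

```text
clock: 19.72
tcp_pos: [0.6313, 0.2095, 0.1088]
eef_rot: [3.141, -0.0, 1.471]
wrist_force: [0.4, -0.3, -2.9]
opening: 0.251
grasp_force: 40.0
clock: 20.55
tcp_pos: [0.6317, 0.2098, 0.1942]
eef_rot: [3.14, -0.001, 1.471]
wrist_force: [-0.5, 0.1, -2.4]
opening: 0.251
grasp_force: 40.0
```

```bash
python3 -m pendant '[{"x":-0.3,"y":0.03,"z":0,"rx":0,"ry":0,"rz":0},{"x":-0.6,"y":0.05,"z":0,"rx":0,"ry":0,"rz":0},{"x":-0.9,"y":0.08,"z":0,"rx":0,"ry":0,"rz":0},{"x":-0.9,"y":0.08,"z":0,"rx":0,"ry":0,"rz":0},{"x":-0.9,"y":0.08,"z":0,"rx":0,"ry":0,"rz":0},{"x":-0.9,"y":0.08,"z":0,"rx":0,"ry":0,"rz":0},{"x":-0.9,"y":0.08,"z":0,"rx":0,"ry":0,"rz":0},{"x":-0.9,"y":0.08,"z":0,"rx":0,"ry":0,"rz":0},{"x":-0.9,"y":0.08,"z":0,"rx":0,"ry":0,"rz":0},{"x":-0.9,"y":0.08,"z":0,"rx":0,"ry":0,"rz":0}]'; python3 -m pendant '[{"x":-0.9,"y":0.08,"z":0,"rx":0,"ry":0,"rz":0},{"x":-0.9,"y":0.08,"z":0,"rx":0,"ry":0,"rz":0},{"x":-0.9,"y":0.08,"z":0,"rx":0,"ry":0,"rz":0},{"x":-0.9,"y":0.08,"z":0,"rx":0,"ry":0,"rz":0},{"x":-0.9,"y":0.08,"z":0,"rx":0,"ry":0,"rz":0},{"x":-0.9,"y":0.08,"z":0,"rx":0,"ry":0,"rz":0},{"x":-0.9,"y":0.08,"z":0,"rx":0,"ry":0,"rz":0},{"x":-0.9,"y":0.08,"z":0,"rx":0,"ry":0,"rz":0},{"x":-0.9,"y":0.08,"z":0,"rx":0,"ry":0,"rz":0},{"x":-0.4,"y":0.1,"z":0,"rx":0,"ry":0,"rz":0}]';python3 -m pendant '[{"x":0,"y":0,"z":0,"rx":0,"ry":0,"rz":0},{"x":0,"y":0,"z":0,"rx":0,"ry":0,"rz":0},{"x":0,"y":0,"z":0,"rx":0,"ry":0,"rz":0},{"x":0,"y":0,"z":0,"rx":0,"ry":0,"rz":0},{"x":0,"y":0,"z":0,"rx":0,"ry":0,"rz":0},{"x":0,"y":0,"z":0,"rx":0,"ry":0,"rz":0},{"x":0,"y":0,"z":0,"rx":0,"ry":0,"rz":0},{"x":0,"y":0,"z":0,"rx":0,"ry":0,"rz":0},{"x":0,"y":0,"z":0,"rx":0,"ry":0,"rz":0},{"x":0,"y":0,"z":0,"rx":0,"ry":0,"rz":0}]'
python3 - <<'E'
from bench import bot
from h import *
t=bot.get_obs()["tcp_pos"]; d=np.array([.6256,-.2083])-t[:2]; p=bot.get_obs()["eef_rot"][2]
print((d@[np.cos(p),np.sin(p)])/.025,(d@[np.sin(p),-np.cos(p)])/.025)
c=bot.capture("side"); cv2.imwrite("pics/s5.png",cv2.resize(c["color"][180:430,290:560],None,fx=2,fy=2))
E
```

```text
clock: 21.38
tcp_pos: [0.6279, 0.0031, 0.1918]
eef_rot: [-3.14, 0.001, 1.47]
wrist_force: [0.5, 0.1, -2.0]
opening: 0.249
grasp_force: 40.0
clock: 22.22
tcp_pos: [0.6259, -0.2128, 0.1916]
eef_rot: [-3.139, 0.002, 1.466]
wrist_force: [-0.2, -1.5, -1.6]
opening: 0.247
grasp_force: 40.0
clock: 23.05
tcp_pos: [0.628, -0.2072, 0.1927]
eef_rot: [-3.142, 0.0, 1.471]
wrist_force: [-0.7, 0.8, -2.1]
opening: 0.246
grasp_force: 40.0
-0.052242730556310714 -0.09249559729339192
```

View pics/s5.png

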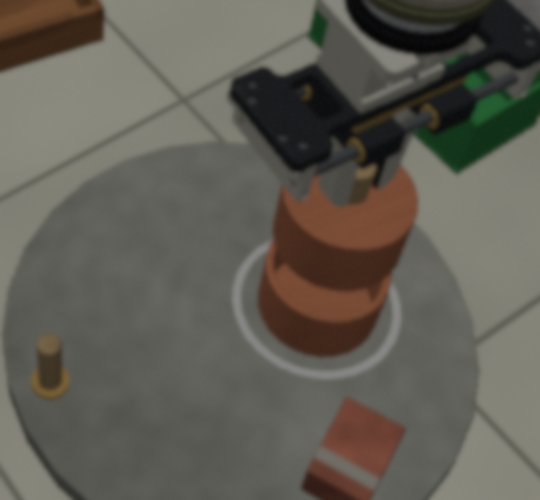

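The side crop shows the cover held upright above the cup (345,250), gap visible, aligned. Next: fine correction and descent.

```bash
python3 -m pendant '[{"x":-0.05,"y":-0.09,"z":0.1,"rx":0,"ry":0,"rz":0},{"x":0,"y":0,"z":0.2,"rx":0,"ry":0,"rz":0},{"x":0,"y":0,"z":0.2,"rx":0,"ry":0,"rz":0},{"x":0,"y":0,"z":0.2,"rx":0,"ry":0,"rz":0},{"x":0,"y":0,"z":0.2,"rx":0,"ry":0,"rz":0},{"x":0,"y":0,"z":0.1,"rx":0,"ry":0,"rz":0},{"x":0,"y":0,"z":0.1,"rx":0,"ry":0,"rz":0},{"x":0,"y":0,"z":0,"rx":0,"ry":0,"rz":0},{"x":0,"y":0,"z":0,"rx":0,"ry":0,"rz":0},{"x":0,"y":0,"z":0,"rx":0,"ry":0,"rz":0}]'
python3 - <<'E'
from bench import bot
from h import *
# axis lines: mid of left/right edges of cover wall (lower part) and cup wall in the side view
for n in("side","top"):
    c=bot.capture(n); np.savez(f"{n}2.npz",**c)
    W=cloud(c); hs=cv2.cvtColor(c["color"],cv2.COLOR_BGR2HSV)
    m=(hs[...,0]<14)&(hs[...,1]>100)&(abs(W[...,0]-.625)<.08)&(abs(W[...,1]+.208)<.07)
    for lo,hi in((.06,.095),(.115,.15)):
        k=m&(W[...,2]>lo)&(W[...,2]<hi); P=W[k]
        print(n,lo,k.sum(),circ(P) if k.sum()>30 else None)
E
```

```text
clock: 23.93
tcp_pos: [0.6259, -0.2083, 0.1654]
eef_rot: [3.141, 0.0, 1.471]
wrist_force: [-0.8, 0.5, -2.2]
opening: 0.248
grasp_force: 40.0
side 0.06 703 [ 0.62539935 -0.20755836  0.04558561]
side 0.115 806 [ 0.62610249 -0.20544787  0.04562146]
top 0.06 211 [ 0.62424506 -0.20860009  0.04557936]
top 0.115 269 [ 0.62487597 -0.20659607  0.04568675]
```

Both views' wall circle fits show the cover 2 mm off in y and 0.7 mm in x, so I correct for that and lower gently.

```bash
python3 -m pendant '[{"x":-0.08,"y":-0.02,"z":0,"rx":0,"ry":0,"rz":0},{"x":0,"y":0,"z":0.04,"rx":0,"ry":0,"rz":0},{"x":0,"y":0,"z":0.04,"rx":0,"ry":0,"rz":0},{"x":0,"y":0,"z":0.04,"rx":0,"ry":0,"rz":0},{"x":0,"y":0,"z":0.04,"rx":0,"ry":0,"rz":0},{"x":0,"y":0,"z":0,"rx":0,"ry":0,"rz":0},{"x":0,"y":0,"z":0,"rx":0,"ry":0,"rz":0},{"x":0,"y":0,"z":0,"rx":0,"ry":0,"rz":0},{"x":0,"y":0,"z":0,"rx":0,"ry":0,"rz":0},{"x":0,"y":0,"z":0,"rx":0,"ry":0,"rz":0}]'; python3 -m pendant '[{"x":0,"y":0,"z":0.02,"rx":0,"ry":0,"rz":0},{"x":0,"y":0,"z":0.02,"rx":0,"ry":0,"rz":0},{"x":0,"y":0,"z":0.02,"rx":0,"ry":0,"rz":0},{"x":0,"y":0,"z":0,"rx":0,"ry":0,"rz":0},{"x":0,"y":0,"z":0,"rx":0,"ry":0,"rz":0},{"x":0,"y":0,"z":0,"rx":0,"ry":0,"rz":0},{"x":0,"y":0,"z":0,"rx":0,"ry":0,"rz":0},{"x":0,"y":0,"z":0,"rx":0,"ry":0,"rz":0},{"x":0,"y":0,"z":0,"rx":0,"ry":0,"rz":0},{"x":0,"y":0,"z":0,"rx":0,"ry":0,"rz":0}]'
```

```text
clock: 24.87
tcp_pos: [0.625, -0.2102, 0.1613]
eef_rot: [3.141, 0.0, 1.471]
wrist_force: [-0.1, -0.4, -1.4]
opening: 0.254
grasp_force: 40.0
clock: 25.7
tcp_pos: [0.625, -0.2102, 0.1597]
eef_rot: [3.142, 0.0, 1.471]
wrist_force: [-0.6, -0.5, -1.6]
opening: 0.248
grasp_force: 40.0
```

```bash
python3 -m pendant '[{"x":0,"y":0,"z":0.02,"rx":0,"ry":0,"rz":0},{"x":0,"y":0,"z":0.02,"rx":0,"ry":0,"rz":0},{"x":0,"y":0,"z":0,"rx":0,"ry":0,"rz":0},{"x":0,"y":0,"z":0,"rx":0,"ry":0,"rz":0},{"x":0,"y":0,"z":0,"rx":0,"ry":0,"rz":0},{"x":0,"y":0,"z":0,"rx":0,"ry":0,"rz":0},{"x":0,"y":0,"z":0,"rx":0,"ry":0,"rz":0},{"x":0,"y":0,"z":0,"rx":0,"ry":0,"rz":0},{"x":0,"y":0,"z":0,"rx":0,"ry":0,"rz":0},{"x":0,"y":0,"z":0,"rx":0,"ry":0,"rz":0}]'
```

```text
clock: 26.53
tcp_pos: [0.6251, -0.2102, 0.1592]
eef_rot: [3.141, 0.0, 1.471]
wrist_force: [-1.5, 0.8, 6.0]
opening: 0.251
grasp_force: 40.0
```

Contact (upward 8 N change). I'll check alignment before letting go.

```bash
cat > al.py <<'E'
from bench import bot
from h import *
import sys
x0,y0=map(float,sys.argv[1:3])
for n in("side","top"):
    c=bot.capture(n); np.savez(f"{n}3.npz",**c)
    W=cloud(c); hs=cv2.cvtColor(c["color"],cv2.COLOR_BGR2HSV)
    m=(hs[...,0]<14)&(hs[...,1]>100)&(abs(W[...,0]-x0)<.06)&(abs(W[...,1]-y0)<.06)
    for lo,hi in((.06,.098),(.112,.15)):
        k=m&(W[...,2]>lo)&(W[...,2]<hi); P=W[k]
        print(n,lo,k.sum(),circ(P).round(4) if k.sum()>30 else None)
    k=m&(W[...,2]>.155)&(W[...,2]<.166); print("top z",W[k][:,2].mean(),k.sum())
E
python3 al.py .625 -.208
```

```text
side 0.06 773 [ 0.6253 -0.2076  0.0455]
side 0.112 897 [ 0.6251 -0.2074  0.0455]
top z 0.1604077177007545 1546
top 0.06 233 [ 0.6241 -0.2084  0.0454]
top 0.112 295 [ 0.624  -0.2085  0.0457]
top z 0.15985915861043623 1063
```

Aligned to within 0.3 mm, with the top at 0.160 m as expected. Release and rise.

```bash
python3 -m pendant '[{"x":0,"y":0,"z":-0.01,"rx":0,"ry":0,"rz":0},{"x":0,"y":0,"z":0,"rx":0,"ry":0,"rz":0},{"x":0,"y":0,"z":0,"rx":0,"ry":0,"rz":0},{"x":0,"y":0,"z":0,"rx":0,"ry":0,"rz":0},{"x":0,"y":0,"z":0,"rx":0,"ry":0,"rz":0},{"x":0,"y":0,"z":0,"rx":0,"ry":0,"rz":0},{"x":0,"y":0,"z":0,"rx":0,"ry":0,"rz":0},{"x":0,"y":0,"z":0,"rx":0,"ry":0,"rz":0},{"x":0,"y":0,"z":0,"rx":0,"ry":0,"rz":0},{"x":0,"y":0,"z":0,"rx":0,"ry":0,"rz":0}]' 0.5 10; python3 -m pendant '[{"x":0,"y":0,"z":-0.3,"rx":0,"ry":0,"rz":0},{"x":0,"y":0,"z":-0.5,"rx":0,"ry":0,"rz":0},{"x":0,"y":0,"z":-0.6,"rx":0,"ry":0,"rz":0},{"x":0,"y":0,"z":-0.6,"rx":0,"ry":0,"rz":0},{"x":0,"y":0,"z":-0.6,"rx":0,"ry":0,"rz":0},{"x":0,"y":0,"z":0,"rx":0,"ry":0,"rz":0},{"x":0,"y":0,"z":0,"rx":0,"ry":0,"rz":0},{"x":0,"y":0,"z":0,"rx":0,"ry":0,"rz":0},{"x":0,"y":0,"z":0,"rx":0,"ry":0,"rz":0},{"x":0,"y":0,"z":0,"rx":0,"ry":0,"rz":0}]';python3 al.py .625 -.208
```

```text
clock: 27.47
tcp_pos: [0.625, -0.2103, 0.1589]
eef_rot: [-3.142, 0.0, 1.471]
wrist_force: [-0.7, 0.6, -0.6]
opening: 0.498
grasp_force: 0.0
clock: 28.3
tcp_pos: [0.6246, -0.2102, 0.2232]
eef_rot: [-3.14, -0.0, 1.471]
wrist_force: [0.3, 0.8, -0.8]
opening: 0.5
grasp_force: 0.0
side 0.06 770 [ 0.6253 -0.2076  0.0455]
side 0.112 885 [ 0.6251 -0.2074  0.0455]
top z 0.16055782260363544 2360
top 0.06 232 [ 0.6243 -0.2087  0.0458]
top 0.112 297 [ 0.624  -0.2084  0.0457]
top z 0.15990210439785416 1466
```

```bash
python3 -m pendant '[{"x":0,"y":0,"z":0,"rx":0,"ry":0,"rz":0.95},{"x":0,"y":0,"z":0,"rx":0,"ry":0,"rz":0.95},{"x":0.17,"y":-0.96,"z":0,"rx":0,"ry":0,"rz":0},{"x":0.17,"y":-0.96,"z":0,"rx":0,"ry":0,"rz":0},{"x":0.17,"y":-0.96,"z":0,"rx":0,"ry":0,"rz":0},{"x":0.17,"y":-0.96,"z":0,"rx":0,"ry":0,"rz":0},{"x":0.17,"y":-0.96,"z":0,"rx":0,"ry":0,"rz":0},{"x":0.17,"y":-0.96,"z":0,"rx":0,"ry":0,"rz":0},{"x":0.17,"y":-0.96,"z":0,"rx":0,"ry":0,"rz":0},{"x":0.17,"y":-0.96,"z":0,"rx":0,"ry":0,"rz":0}]' 0 10; python3 -m pendant '[{"x":0.14,"y":-0.96,"z":0,"rx":0,"ry":0,"rz":0},{"x":0,"y":0,"z":0.5,"rx":0,"ry":0,"rz":0},{"x":0,"y":0,"z":0.7,"rx":0,"ry":0,"rz":0},{"x":0,"y":0,"z":0.7,"rx":0,"ry":0,"rz":0},{"x":0,"y":0,"z":0.7,"rx":0,"ry":0,"rz":0},{"x":0,"y":0,"z":0.6,"rx":0,"ry":0,"rz":0},{"x":0,"y":0,"z":0.4,"rx":0,"ry":0,"rz":0},{"x":0,"y":0,"z":0,"rx":0,"ry":0,"rz":0},{"x":0,"y":0,"z":0,"rx":0,"ry":0,"rz":0},{"x":0,"y":0,"z":0,"rx":0,"ry":0,"rz":0}]'; python3 - <<'E'
from bench import bot
import cv2
c=bot.capture("side"); cv2.imwrite("pics/s6.png",cv2.resize(c["color"][180:480,200:560],None,fx=1.6,fy=1.6))
E
```

```text
clock: 29.23
tcp_pos: [0.4496, -0.1222, 0.2237]
eef_rot: [-3.141, 0.0, 1.281]
wrist_force: [0.3, -0.3, -0.2]
opening: 0.004
grasp_force: 0.0
clock: 30.07
tcp_pos: [0.429, -0.1124, 0.1344]
eef_rot: [3.141, -0.0, 1.281]
wrist_force: [0.3, -1.0, 0.9]
opening: 0.006
grasp_force: 0.0
```

View pics/s6.png

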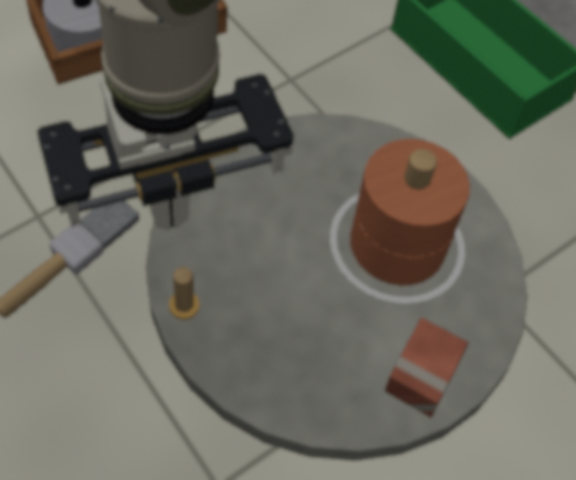

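The pack is closed with knob at crop (420,165), the ring visible around it, and the closed fingers behind the post (183,290). Lower, then push along the arc.

```bash
python3 -m pendant '[{"x":0,"y":0,"z":0.5,"rx":0,"ry":0,"rz":0},{"x":0,"y":0,"z":0.6,"rx":0,"ry":0,"rz":0},{"x":0,"y":0,"z":0.6,"rx":0,"ry":0,"rz":0},{"x":0,"y":0,"z":0.5,"rx":0,"ry":0,"rz":0},{"x":0,"y":0,"z":0.2,"rx":0,"ry":0,"rz":0},{"x":-0.2,"y":0,"z":0,"rx":0,"ry":0,"rz":0},{"x":-0.2,"y":0,"z":0,"rx":0,"ry":0,"rz":0},{"x":-0.1,"y":0,"z":0,"rx":0,"ry":0,"rz":0},{"x":-0.1,"y":0,"z":0,"rx":0,"ry":0,"rz":0},{"x":-0.1,"y":0,"z":0,"rx":0,"ry":0,"rz":0}]'; python3 -m pendant '[{"x":-0.12,"y":-0.01,"z":0,"rx":0,"ry":0,"rz":-0.2},{"x":-0.12,"y":-0.01,"z":0,"rx":0,"ry":0,"rz":-0.2},{"x":-0.18,"y":-0.02,"z":0,"rx":0,"ry":0,"rz":-0.3},{"x":-0.18,"y":-0.02,"z":0,"rx":0,"ry":0,"rz":-0.3},{"x":-0.18,"y":-0.02,"z":0,"rx":0,"ry":0,"rz":-0.3},{"x":-0.18,"y":-0.02,"z":0,"rx":0,"ry":0,"rz":-0.3},{"x":-0.18,"y":-0.02,"z":0,"rx":0,"ry":0,"rz":-0.3},{"x":-0.18,"y":-0.02,"z":0,"rx":0,"ry":0,"rz":-0.3},{"x":-0.18,"y":-0.02,"z":0,"rx":0,"ry":0,"rz":-0.3},{"x":-0.18,"y":-0.02,"z":0,"rx":0,"ry":0,"rz":-0.3}]'
```

```text
clock: 30.95
tcp_pos: [0.4239, -0.13, 0.0746]
eef_rot: [3.14, 0.0, 1.28]
wrist_force: [0.3, 0.1, -0.3]
opening: 0.005
grasp_force: 0.0
clock: 31.78
tcp_pos: [0.4131, -0.1695, 0.0743]
eef_rot: [3.14, -0.001, 1.565]
wrist_force: [0.5, 5.0, 3.8]
opening: 0.006
grasp_force: 2.4
```

```bash
python3 -m pendant '[{"x":-0.18,"y":-0.02,"z":0,"rx":0,"ry":0,"rz":-0.3},{"x":-0.18,"y":-0.02,"z":0,"rx":0,"ry":0,"rz":-0.3},{"x":-0.18,"y":-0.02,"z":0,"rx":0,"ry":0,"rz":-0.3},{"x":-0.18,"y":-0.02,"z":0,"rx":0,"ry":0,"rz":-0.3},{"x":-0.18,"y":-0.02,"z":0,"rx":0,"ry":0,"rz":-0.3},{"x":-0.18,"y":-0.02,"z":0,"rx":0,"ry":0,"rz":-0.3},{"x":-0.18,"y":-0.02,"z":0,"rx":0,"ry":0,"rz":-0.3},{"x":-0.18,"y":-0.02,"z":0,"rx":0,"ry":0,"rz":-0.3},{"x":-0.18,"y":-0.02,"z":0,"rx":0,"ry":0,"rz":-0.3},{"x":-0.18,"y":-0.02,"z":0,"rx":0,"ry":0,"rz":-0.3}]'; python3 -m pendant '[{"x":-0.18,"y":-0.02,"z":0,"rx":0,"ry":0,"rz":-0.3},{"x":-0.18,"y":-0.02,"z":0,"rx":0,"ry":0,"rz":-0.3},{"x":-0.18,"y":-0.02,"z":0,"rx":0,"ry":0,"rz":-0.3},{"x":-0.18,"y":-0.02,"z":0,"rx":0,"ry":0,"rz":-0.3},{"x":-0.18,"y":-0.02,"z":0,"rx":0,"ry":0,"rz":-0.3},{"x":-0.12,"y":-0.01,"z":0,"rx":0,"ry":0,"rz":-0.2},{"x":-0.12,"y":-0.01,"z":0,"rx":0,"ry":0,"rz":-0.2},{"x":-0.12,"y":-0.01,"z":0,"rx":0,"ry":0,"rz":-0.2},{"x":-0.06,"y":0,"z":0,"rx":0,"ry":0,"rz":-0.1},{"x":-0.06,"y":0,"z":0,"rx":0,"ry":0,"rz":-0.1}]'
python3 - <<'E'
from bench import bot
import numpy as np,cv2
c=bot.capture("side"); cv2.imwrite("pics/s7.png",cv2.resize(c["color"][180:480,200:600],None,fx=1.5,fy=1.5))
t=bot.get_obs()["tcp_pos"][:2]-[.5618,-.1889]; print(np.hypot(*t),np.degrees(np.arctan2(t[1],t[0])))
E
```

```text
clock: 32.62
tcp_pos: [0.4139, -0.2145, 0.0743]
eef_rot: [3.14, -0.0, 1.865]
wrist_force: [1.5, 5.2, 3.3]
opening: 0.0
grasp_force: 2.4
clock: 33.45
tcp_pos: [0.423, -0.2478, 0.074]
eef_rot: [-3.141, -0.0, 2.092]
wrist_force: [0.1, 4.2, 3.2]
opening: 0.008
grasp_force: 2.2
0.1508675174885149 -156.86537401547895
```

View pics/s7.png

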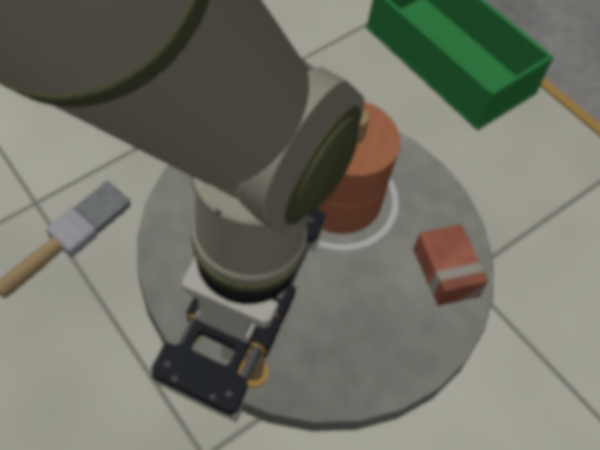

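The pack is still standing in its ring (345,215) after about 0.8 rad of turn. I'll keep pushing in smaller steps until the stop.

```bash
python3 -m pendant '[{"x":-0.12,"y":-0.01,"z":0,"rx":0,"ry":0,"rz":-0.2},{"x":-0.12,"y":-0.01,"z":0,"rx":0,"ry":0,"rz":-0.2},{"x":-0.12,"y":-0.01,"z":0,"rx":0,"ry":0,"rz":-0.2},{"x":-0.12,"y":-0.01,"z":0,"rx":0,"ry":0,"rz":-0.2},{"x":-0.12,"y":-0.01,"z":0,"rx":0,"ry":0,"rz":-0.2},{"x":-0.12,"y":-0.01,"z":0,"rx":0,"ry":0,"rz":-0.2},{"x":-0.06,"y":0,"z":0,"rx":0,"ry":0,"rz":-0.1},{"x":-0.06,"y":0,"z":0,"rx":0,"ry":0,"rz":-0.1},{"x":-0.06,"y":0,"z":0,"rx":0,"ry":0,"rz":-0.1},{"x":-0.06,"y":0,"z":0,"rx":0,"ry":0,"rz":-0.1}]'
```

```text
clock: 34.33
tcp_pos: [0.4345, -0.269, 0.0737]
eef_rot: [-3.14, -0.001, 2.251]
wrist_force: [-4.3, 1.1, 1.1]
opening: 0.005
grasp_force: 2.0
```

```bash
python3 -m pendant '[{"x":-0.06,"y":0,"z":0,"rx":0,"ry":0,"rz":-0.1},{"x":-0.06,"y":0,"z":0,"rx":0,"ry":0,"rz":-0.1},{"x":-0.06,"y":0,"z":0,"rx":0,"ry":0,"rz":-0.1},{"x":-0.06,"y":0,"z":0,"rx":0,"ry":0,"rz":-0.1},{"x":-0.06,"y":0,"z":0,"rx":0,"ry":0,"rz":-0.1},{"x":-0.06,"y":0,"z":0,"rx":0,"ry":0,"rz":-0.1},{"x":-0.06,"y":0,"z":0,"rx":0,"ry":0,"rz":-0.1},{"x":-0.06,"y":0,"z":0,"rx":0,"ry":0,"rz":-0.1},{"x":-0.06,"y":0,"z":0,"rx":0,"ry":0,"rz":-0.1},{"x":-0.06,"y":0,"z":0,"rx":0,"ry":0,"rz":-0.1}]'
```

```text
clock: 35.17
tcp_pos: [0.4435, -0.2808, 0.0735]
eef_rot: [-3.139, -0.002, 2.351]
wrist_force: [-7.2, -0.6, 0.6]
opening: 0.006
grasp_force: 2.5
```

```bash
python3 - <<'E'
from bench import bot
import numpy as np
o=bot.get_obs();t=o["tcp_pos"][:2]-[.5618,-.1889]; print(np.hypot(*t),np.degrees(np.arctan2(t[1],t[0])),o["wrist_force"],o["q"].round(2))
E
```

```text
0.14979742157436457 -142.14068314401794 [-7.19666513 -0.57020437  0.57553125] [ 0.93  0.66 -0.69  2.14  0.76  0.61  0.47]
```

```bash
python3 -m pendant '[{"x":-0.06,"y":0,"z":0,"rx":0,"ry":0,"rz":-0.1},{"x":-0.06,"y":0,"z":0,"rx":0,"ry":0,"rz":-0.1},{"x":-0.06,"y":0,"z":0,"rx":0,"ry":0,"rz":-0.1},{"x":-0.06,"y":0,"z":0,"rx":0,"ry":0,"rz":-0.1},{"x":-0.06,"y":0,"z":0,"rx":0,"ry":0,"rz":-0.1},{"x":0,"y":0,"z":0,"rx":0,"ry":0,"rz":0},{"x":0,"y":0,"z":0,"rx":0,"ry":0,"rz":0},{"x":0,"y":0,"z":0,"rx":0,"ry":0,"rz":0},{"x":0,"y":0,"z":0,"rx":0,"ry":0,"rz":0},{"x":0,"y":0,"z":0,"rx":0,"ry":0,"rz":0}]'
```

```text
clock: 36.0
tcp_pos: [0.4504, -0.2852, 0.0738]
eef_rot: [-3.141, -0.0, 2.401]
wrist_force: [-4.1, 0.4, -1.7]
opening: 0.006
grasp_force: 1.8
```

```bash
cat > ang.py <<'E'
from bench import bot
from h import *
for n in("side",):
    c=bot.capture(n); W=cloud(c); hs=cv2.cvtColor(c["color"],cv2.COLOR_BGR2HSV)
    m=(hs[...,0]<14)&(hs[...,1]>100)&(np.hypot(W[...,0]-.5618,W[...,1]+.1889)<.13)
    P0=None
    for lo,hi in((.06,.098),(.112,.15)):
        k=m&(W[...,2]>lo)&(W[...,2]<hi)
        # brick excluded: stay near expected pack
        for _ in range(4):
            p=circ(W[k]); k&=np.hypot(W[...,0]-p[0],W[...,1]-p[1])<.052
        print(lo,k.sum(),p.round(4),np.degrees(np.arctan2(p[1]+.1889,p[0]-.5618)))
    k=(hs[...,0]>13)&(hs[...,0]<25)&(hs[...,1]>60)&(W[...,2]>.065)&(W[...,2]<.12)&(np.hypot(W[...,0]-.5618,W[...,1]+.1889)<.17)&(np.hypot(W[...,0]-.5618,W[...,1]+.1889)>.13)
    P=W[k]; print("post",k.sum(),P.mean(0) if k.sum() else 0)
    print("ring deg start -16.1", bot.get_obs()["wrist_force"])
E
python3 ang.py
```

```text
0.06 613 [ 0.6654 -0.2486  0.0168] -29.96857921966934
0.112 0 [0. 0. 0.] 161.41526262667924
post 125 [ 0.45655305 -0.30389545  0.09190131]
ring deg start -16.1 [-4.8920159  -0.13311181 -1.76994003]
```

```bash
python3 -m pendant '[{"x":-0.06,"y":0,"z":0,"rx":0,"ry":0,"rz":-0.1},{"x":-0.06,"y":0,"z":0,"rx":0,"ry":0,"rz":-0.1},{"x":-0.06,"y":0,"z":0,"rx":0,"ry":0,"rz":-0.1},{"x":-0.06,"y":0,"z":0,"rx":0,"ry":0,"rz":-0.1},{"x":-0.06,"y":0,"z":0,"rx":0,"ry":0,"rz":-0.1},{"x":0,"y":0,"z":0,"rx":0,"ry":0,"rz":0},{"x":0,"y":0,"z":0,"rx":0,"ry":0,"rz":0},{"x":0,"y":0,"z":0,"rx":0,"ry":0,"rz":0},{"x":0,"y":0,"z":0,"rx":0,"ry":0,"rz":0},{"x":0,"y":0,"z":0,"rx":0,"ry":0,"rz":0}]'; python3 ang.py | grep post
```

```text
clock: 36.88
tcp_pos: [0.4539, -0.289, 0.0738]
eef_rot: [-3.139, -0.004, 2.451]
wrist_force: [-11.7, 4.3, 7.1]
opening: 0.003
grasp_force: 5.9
post 127 [ 0.46078305 -0.30780533  0.09228629]
```

```bash
python3 -m pendant '[{"x":-0.06,"y":0,"z":0,"rx":0,"ry":0,"rz":0},{"x":-0.06,"y":0,"z":0,"rx":0,"ry":0,"rz":0},{"x":-0.06,"y":0,"z":0,"rx":0,"ry":0,"rz":0},{"x":0,"y":0,"z":0,"rx":0,"ry":0,"rz":0},{"x":0,"y":0,"z":0,"rx":0,"ry":0,"rz":0},{"x":0,"y":0,"z":0,"rx":0,"ry":0,"rz":0},{"x":0,"y":0,"z":0,"rx":0,"ry":0,"rz":0},{"x":0,"y":0,"z":0,"rx":0,"ry":0,"rz":0},{"x":0,"y":0,"z":0,"rx":0,"ry":0,"rz":0},{"x":0,"y":0,"z":0,"rx":0,"ry":0,"rz":0}]'; python3 ang.py | grep post
```

```text
clock: 37.77
tcp_pos: [0.4539, -0.2891, 0.0737]
eef_rot: [-3.137, -0.01, 2.452]
wrist_force: [-21.3, 14.3, 20.4]
opening: 0.006
grasp_force: 13.5
post 125 [ 0.46291069 -0.30709164  0.09255552]
```

At the stop: the TCP no longer moves while the force climbs to 26 N. Back off, rise and check.

```bash
python3 -m pendant '[{"x":0.15,"y":0,"z":0,"rx":0,"ry":0,"rz":0},{"x":0.2,"y":0,"z":0,"rx":0,"ry":0,"rz":0},{"x":0.4,"y":0,"z":0,"rx":0,"ry":0,"rz":0},{"x":0.4,"y":0,"z":0,"rx":0,"ry":0,"rz":0},{"x":0,"y":0,"z":-0.4,"rx":0,"ry":0,"rz":0},{"x":0,"y":0,"z":-0.8,"rx":0,"ry":0,"rz":0},{"x":0,"y":0,"z":-0.8,"rx":0,"ry":0,"rz":0},{"x":0,"y":0,"z":-0.8,"rx":0,"ry":0,"rz":0},{"x":0,"y":0,"z":-0.8,"rx":0,"ry":0,"rz":0},{"x":0,"y":0,"z":-0.8,"rx":0,"ry":0,"rz":0}]'; python3 -m pendant '[{"x":0.7,"y":-0.5,"z":-0.8,"rx":0,"ry":0,"rz":0},{"x":0.7,"y":-0.5,"z":-0.8,"rx":0,"ry":0,"rz":0},{"x":0.7,"y":0,"z":-0.5,"rx":0,"ry":0,"rz":0},{"x":0.7,"y":0,"z":0,"rx":0,"ry":0,"rz":0},{"x":0.7,"y":0,"z":0,"rx":0,"ry":0,"rz":0},{"x":0.7,"y":0,"z":0,"rx":0,"ry":0,"rz":0},{"x":0.5,"y":0,"z":0,"rx":0,"ry":0,"rz":0},{"x":0,"y":0,"z":0,"rx":0,"ry":0,"rz":0},{"x":0,"y":0,"z":0,"rx":0,"ry":0,"rz":0},{"x":0,"y":0,"z":0,"rx":0,"ry":0,"rz":0}]'; python3 - <<'E'
from bench import bot
from h import *
a=bot.capture("side")["color"][150:480,200:600]; b=bot.capture("top")["color"][110:440,310:570]
cv2.imwrite("pics/s8.png",cv2.resize(np.hstack([a,b]),None,fx=1.2,fy=1.2))
E
```

```text
clock: 38.65
tcp_pos: [0.4382, -0.2744, 0.1859]
eef_rot: [3.141, 0.001, 2.451]
wrist_force: [-0.1, 0.1, -1.2]
opening: 0.004
grasp_force: 0.0
clock: 39.48
tcp_pos: [0.3322, -0.2197, 0.2369]
eef_rot: [3.141, 0.001, 2.451]
wrist_force: [0.1, -0.3, -0.4]
opening: 0.005
grasp_force: 0.0
```

View pics/s8.png

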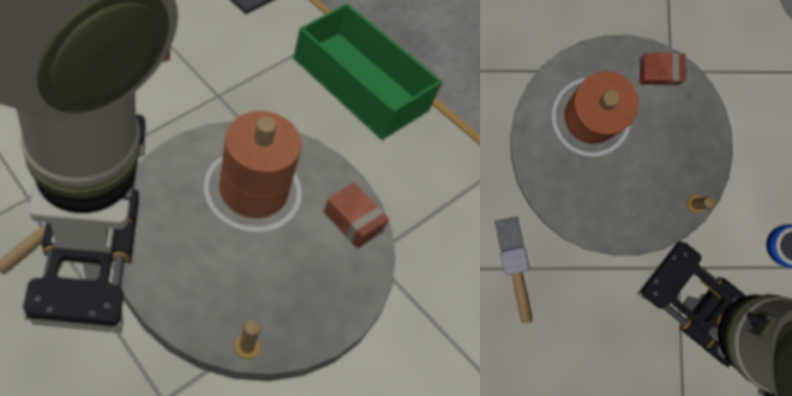

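The pack stands closed in the ring (255,165), the post is at (248,335), and the arm is clear. One last numeric check before handing in.

```bash
python3 al.py .597 -.134; python3 - <<'E'
from h import *
for n in ("side","top"):
    c=dict(np.load(n+"3.npz")); W=cloud(c); hs=cv2.cvtColor(c["color"],cv2.COLOR_BGR2HSV)
    r=np.hypot(W[...,0]-.5618,W[...,1]+.1889)
    m=(hs[...,2]>112)&(hs[...,1]<60)&(r<.155)&(abs(W[...,2]-.05)<.006); print("ring",m.sum(),circ(W[m]).round(4))
    k=(hs[...,1]>60)&(W[...,2]>.106)&(W[...,2]<.118)&(r>.13)&(r<.18); p=W[k].mean(0); print("post",k.sum(),p,np.degrees(np.arctan2(p[1]+.1889,p[0]-.5618))+360-163.4)
E
```

```text
side 0.06 731 [ 0.6066 -0.1404  0.0453]
side 0.112 843 [ 0.6063 -0.1405  0.0454]
top z 0.16057068187232876 2204
top 0.06 161 [ 0.6055 -0.1413  0.0456]
top 0.112 223 [ 0.6053 -0.1413  0.0456]
top z 0.1599207271422236 1965
ring 12895 [ 0.565  -0.1625  0.0986]
post 141 [ 0.46464249 -0.30362717  0.11002876] 66.34017135939271
ring 606 [ 0.6058 -0.14    0.0614]
post 73 [ 0.46457027 -0.30194783  0.10933634] 65.90196496228234
```

```bash
python3 -c "
from bench import bot
print(bot.close_job())"
```

```text
the job is handed in; nothing more can be done
None
```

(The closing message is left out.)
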